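Hang the second slide carrier on the sprung drying hook

ROBOT

A 6-joint arm with a two-finger parallel gripper is mounted at the origin on a cart in front of the work surface, level with it; the furniture and walls round the work are solid. World frame = base frame: x ahead of the robot, y to its left, z up, the work surface at z = 0. Lengths are in mm, angles in rad, forces in N, time in s.
With the tool pointing down it reaches from about 225 to 725 mm from the base axis. Payload 3.1 kg.
Tool frame: the origin (TCP) lies at the very end of the fingers, on their centre line; the grasp point (between the pads) lies 19 mm behind it; z points along the fingers, y is the line along which they close (so a half turn about z gives the same grasp; the last joint's range is limited). The gripper opens to 85 mm and grips with 20 to 120 N. Pads are 22 mm wide; open, the fingers measure 114 mm over their backs; the gripper's body (76 mm by 85 mm) begins 54 mm behind the grasp point. The pads swing forward as they close: fully open they stand 13 mm farther back than shut.
Start: joints at [1.177, 0.048, 0.099, 1.622, 0, 1.443], TCP at [137.915, 506.554, 231.312] pointing down, gripper open.
Joint ranges: [-2.91, 2.91], [-0.99, 1.94], [-1.21, 1.42], [-2.12, 2.29], [-1.49, 1.47], [-3.14, 3.14]. Speed limits (rad/s): [2.79, 2.79, 3.14, 3.14, 3.14, 3.14].

INTERFACE

Orientations are given as a 3x3 rotation matrix whose columns are the frame's x, y, z axes.
In Python, from rig import manip gives the robot as it stands.
- The arm moves only by the tool play_rows, never from a script. Its argument "moves" is a list of rows, each a list of 3 entries, a list of its own where there are three numbers: the opening, from -1 (shut) to 1 (fully open), then the shift along the tool's x, y, z each as a share of 0.2 m, from -1 to 1, then the turn about the tool's z as a share of 30 degrees, from -1 to 1. In form: [[grip, [x, y, z], twist], ...]. A call has 1 to 10 rows; each row is the pose to reach, as a shift and turn from the pose commanded when the call began, along the tool's axes at that moment; what a row does not reach only later rows make up. A row lasts 1/10 s, in which the tool goes at most 50 mm and 8.59 degrees, less where a joint would pass 70% of its speed; a pose out of reach is approached as far as the arm can. A call with a number of a shift or a turn outside -1 to 1 is refused whole. A call with a gripper value outside its range is refused whole. The fingers move at their own pace and stop on an object; "grip_force" is the grip in N (left out, the last holds). Time passes only in rows, so rows that repeat a pose let the fingers close. It gives the time, the measured TCP pose, the force, the opening and the grip force at its end, in the units of the state.
- manip.get_obs(): the state, without advancing time (a new reading comes with each control period).
- manip.get_image(name): name is "scene" or "top" or "wrist"; returns a dict with "image" (384x512x3 uint8, red, green, blue), "vfov" (degrees; the focal length in pixels is half the picture's height over the tangent of half this angle, whatever the lens; pixels are square), "cx", "cy" (the principal point, pixels), "D" ([k1, k2, p1, p2, k3] as OpenCV has them; the pictures are not rectified), "origin" and "orientation" of the camera in the world; the wrist camera has in their place "tool_from_camera" (4x4, takes a point from camera to tool coordinates, whose origin is the TCP and whose axes are the flange's). Camera axes: x right, y down, z forward; pixel columns grow to the right and rows downward; lengths in mm; the calibration is good to about 2 mm. A picture is of the moment at which its call begins: read the wrist's pose just before it. There is no depth.
- manip.sign_off(): hands the job in; it is judged then, once.
Trained networks look in a picture, given as the dict that the camera call returned (one of the last four; its "shot" number tells which), for a name from the list of things; names that differ only in an ending like _2 or _b are one class to them, and where a whole thing is asked for, a point or a joint stands for the part that bears it (a point fixed in the world has none). Each returns a list of dicts, best first, with "conf" (0 to 1); they miss things now and then, are a little off and sometimes report something else, mostly with a low value. They report only what shows in the picture. A call takes as long as a camera call. They do not tell look-alikes from the thing itself.
- manip.trace(target, picture): "mask" (384x512 bool, what is visible of it) and "box" ([centre column, centre row, width, height] in pixels, round what is visible of it).
The state is a dict: "t": time; "joint_pos": joint angles; "dq": joint speeds; "joint_torque": joint torques, N m; "tool_pos": TCP position; "eef_rot": TCP orientation; "wrist_force": force on the tool from outside, world axes, zero at the start; "wrist_torque": the same for the moment, N m; "gripper_width": finger opening in mm; "gripper_force": force on a finger pad.
Only numpy, scipy, OpenCV 4.12 (cv2) and the standard library are available. Lean on these libraries where they do the work, as an engineer would, in place of code of your own. Each camera call takes 0.05 s, during which the arm holds its last target. There are 200 camera calls.

TASK

The small slide carrier already hangs on the drying hook; take the large carrier out of its slotted block and hang it on the same hook, in front of the small one. Pass its window over the hook's upturned tip, gently press the small carrier back against the sprung plate with it (about 1 kg of push makes the room needed, 1.5 kg is too much) and lower it so that it drops in behind the tip and hangs fully down on the bar beside the small one. Never force it down, and do not dislodge the small carrier from the hook.

Things in the scene. Friction and masses are not known exactly. Their poses are not given: they have to be found in the camera images.
- large_carrier_mid (a point): Middle of the large slide carrier: upright aluminium plate 14 mm thick (its x), 56 mm wide (y), 84 mm high (z up), about 0.15 kg; this point is 42 mm above its lower edge. Grip it by the straight side edges (56 mm apart) about 10 mm above this point: the fingers then clear the small carrier. Hung down, it is at the height of small_carrier_mid. Starts upright in slot_block.
- large_carrier_apex (a point): Top of the large carrier's window, 32 mm above its middle, 10 mm below its upper edge, in the plate's mid plane. The window is 26 mm wide and reaches from here down to 34 mm below here; its roof is an inverted V, both sides sloping 30 deg. Below the window is a closed panel with a glass slide.
- small_carrier_mid (a point): Middle of the small slide carrier, hanging on the hook: outline and window heights as the large one, but only 8 mm thick (x) and 44 mm wide (y), about 0.08 kg. Its x axis lies along the hook bar, away from the hook's tip. The bar's axis is 27.4 mm above this point. It slides easily along the bar; behind it is 0 to 11 mm of free way before the sprung plate.
- hook_stand: Fixed stand of the hook, origin on the table; x along the bar, away from the tip; z up. Foot 130 x 85 x 12 mm. The level round bar, 8 mm thick, lies over the stand's x axis, 160 to 170 mm up; at its -x end an upturned round tip, 8 mm thick, its flat top 14 mm above the bar's axis. The tip's centre line is 25 mm in front of the origin, give or take 8 mm (the bar is clamped anywhere in that range).
- hook_boss (a point): Middle of the boss on the stand's post (24 mm wide and high), 44 mm behind the stand's origin and 165 mm up; it clamps the bar. In front of it a grey plate, 36 mm wide, from 12 mm above to 38 mm below the bar's axis, slides back along the bar up to 10 mm against a spring of 8 N/mm, no preload. Where the plate stands is not known from this pose (8 mm either way).
- hook_foot (a point): Front edge of the stand's foot, 55 mm before its origin, 12 mm up. Room on the hook: from the back of the tip to the sprung plate at rest is 21 mm; both carriers are 22 mm together. So the plate must go back at least 1 mm (8 N), better 1.2 to 1.5 mm (9.5 to 12 N), for the large carrier to drop in behind the tip; the spring then holds both.
- slot_block: Fixed white block, origin on the table under its middle, foot 70 x 66 mm; a slot along its y axis, 16.4 mm wide, floor 10 mm and rim 28 mm above the table, holds the large carrier upright by its lower 18 mm.
There are look-alikes about, which are no part of the job. Leave any blue or yellow look-alike of the part that bears large_carrier_mid alone.

How it is judged (in metres and radians):
On the way, in this order (a step that is already met when the one before it is completed fails the run):
1. the large carrier is lifted out of its block (height (world z) of large_carrier_mid above 0.1 m), for 0.1 s.
2. the large carrier presses the small one back against the sprung plate (contact force between large_carrier and small_carrier above 3 N), for 0.1 s.
At the end, for the whole second after the job is handed in: The large carrier hangs on the hook bar directly in front of the small one (mid points 9 to 13.5 mm apart along the bar, within 4 mm sideways and 3 mm in height, so it is behind the tip and not perched on it), both upright within 7 deg and at rest, the small one within 15 mm of where it hung (x of large_carrier_mid in the frame of small_carrier_mid between -0.0135 and -0.009 m and y of large_carrier_mid in the frame of small_carrier_mid between -0.004 and 0.004 m and z of large_carrier_mid in the frame of small_carrier_mid between -0.003 and 0.003 m and angle between each of large_carrier_mid, small_carrier_mid's own z axis and vertical below 0.12 rad and height (world z) of large_carrier_mid above 0.12 m and distance of small_carrier_mid from where it was at the start of the episode below 0.015 m and linear speed of each of large_carrier, small_carrier below 0.02 m/s); the robot touches nothing.
It fails at once if the carriers are pressed together with more than 15 N (contact force between large_carrier and small_carrier above 15 N).
It fails at once if the large carrier is forced against the hook's bar or tip with more than 25 N (contact force between large_carrier and hook_bar above 25 N).
It fails at once if the small carrier is dislodged: shifted more than 25 mm or tilted more than 30 deg (distance of small_carrier_mid from where it was at the start of the episode above 0.025 m or angle between small_carrier_mid's own z axis and vertical above 0.52 rad).
It also fails if it takes over 53 s, if anything falls off the work surface, if the arm or the gripper's body presses on something with over 40 N, if the wrist force passes 120 N, or if a joint passes its speed limit or range.

## Working session

There is one attempt and no reset: what is moved stays moved. The work goes in short steps, Python scripts to look and compute and a tool call to move; the robot and the scene stay as the last step left them, time stands still between calls to the robot, and variables do not carry over. Pictures are saved under pics/ and viewed, at most 10 in all, crops included, and the job is handed in when it is done.

Besides the shell and the picture viewer there is one more tool, called after "Call:" as name(argument=value, ...), one argument or row to a line, values as JSON. play_rows: Moves the arm, as the interface text tells. Shift numbers are shares of 0.2 m and turn numbers shares of 30 degrees, none past 1 either way. Its arguments: {"type":"object","properties":{"moves":{"type":"array"},"grip_force":{"type":"number"}},"required":["moves"]}

```bash
ls; mkdir -p pics
cat > h.py <<'E'
import numpy as np, cv2
from rig import manip
np.set_printoptions(precision=2,suppress=True)
def K(p):
    f=p["image"].shape[0]/2/np.tan(np.radians(p["vfov"])/2)
    return np.array([[f,0,p["cx"]],[0,f,p["cy"]],[0,0,1.]])
def pose(p,o=None):
    if "origin" in p: return np.array(p["orientation"]),np.array(p["origin"])
    T=np.array(p["tool_from_camera"]);R=np.array(o["eef_rot"])
    return R@T[:3,:3],R@T[:3,3]+np.array(o["tool_pos"])
def ray(p,uv,o=None):
    R,c=pose(p,o)
    x=cv2.undistortPoints(np.array(uv,float).reshape(-1,1,2),K(p),np.array(p["D"],float)).reshape(-1,2)
    d=np.c_[x,np.ones(len(x))]@R.T
    return c,d/np.linalg.norm(d,axis=1)[:,None]
def atz(p,uv,z,o=None):
    c,d=ray(p,uv,o); return c+d*((z-c[2])/d[:,2])[:,None]
def proj(p,X,o=None):
    R,c=pose(p,o); Xc=(np.array(X,float).reshape(-1,3)-c)@R
    return cv2.projectPoints(Xc,np.zeros(3),np.zeros(3),K(p),np.array(p["D"],float))[0].reshape(-1,2)
def save(p,n): cv2.imwrite("pics/"+n,p["image"][:,:,::-1])
E
python3 - <<'E'
from h import *
o=manip.get_obs(); print(o["tool_pos"],o["eef_rot"])
for n in ("scene","top"):
    p=manip.get_image(n); save(p,n+".png"); print(n,p["vfov"],p.get("origin"),p.get("D"))
    for t in ("large_carrier_mid","small_carrier_mid","hook_stand","slot_block"):
        for r in manip.trace(t,p)[:4]: print(t,round(r["conf"],2),np.array(r["box"]), r["mask"].sum())
    if n=="top":a=p
s=cv2.imread("pics/scene.png");t=cv2.imread("pics/top.png")
cv2.imwrite("pics/both.png",cv2.resize(np.vstack([s,t]),(800,1200))[:, :])
E
```

```text
pics
[137.69 505.99 230.13] [[-0.96  0.26 -0.  ]
 [ 0.26  0.96 -0.  ]
 [ 0.   -0.   -1.  ]]
scene 47.185401690884106 [ -168.38 -1000.38   632.47] [-0.15  0.    0.    0.    0.  ]
large_carrier_mid 0.74 [275.1 263.5  22.3  31. ] 484
small_carrier_mid 0.71 [275.5 184.8  14.4  31.9] 309
hook_stand 0.82 [273.5 200.7  38.4  70. ] 822
slot_block 0.46 [282.4 281.2  18.4  16.1] 235
top 57.96843933580724 [ 381.53 -140.87  949.72] [-0.  0.  0.  0.  0.]
large_carrier_mid 0.68 [335.1 235.2  27.6  14.9] 208
large_carrier_mid 0.65 [176.2 258.5  30.7   9.6] 186
large_carrier_mid 0.54 [215.9 204.2  12.   21.5] 208
small_carrier_mid 0.73 [253.2 156.8  19.8  14.6] 191
slot_block 0.84 [332.5 235.8  32.6  31.1] 522
```

View pics/scene.png

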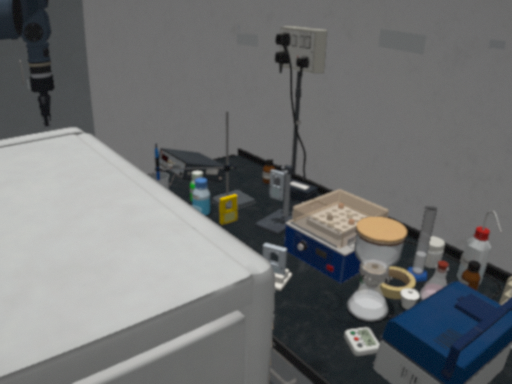

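View pics/top.png

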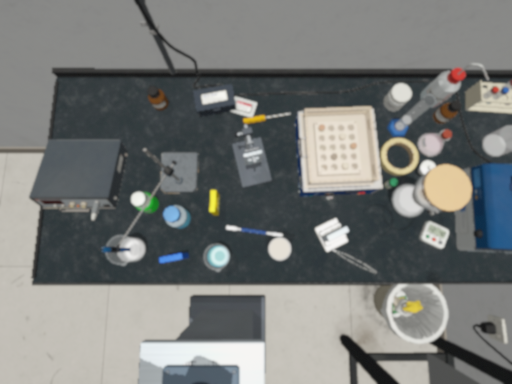

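The scene view shows the silver large carrier (275,258) in the white block, with the small one on the hook (277,185). The top view shows the block at (332,235), the stand at (252,160), and the yellow (213,202) and blue (173,258) look-alikes.

Run:
```python
from h import *
p=manip.get_image("top"); print(p["orientation"],manip.get_obs()["t"])
for n,z in (("slot_block",14),("large_carrier_mid",94),("small_carrier_mid",180),("hook_stand",12)):
    for r in manip.trace(n,p)[:1]:
        m=r["mask"].astype(np.uint8); c=max(cv2.findContours(m,0,1)[0],key=cv2.contourArea)
        q=atz(p,cv2.boxPoints(cv2.minAreaRect(c)),z); print(n,r["conf"],q.mean(0),q[:,:2].tolist())
print(atz(p,[[240,143],[262,137],[272,181],[243,187]],12)[:,:2])
i=p["image"]
a=cv2.resize(i[120:200,220:300],(400,400),interpolation=2);b=cv2.resize(i[200:280,295:375],(400,400),interpolation=2)
cv2.imwrite("pics/c1.png",np.hstack([a,b])[:,:,::-1])
```

```text
[[-0.   -0.98  0.19]
 [-1.   -0.   -0.01]
 [ 0.01 -0.19 -0.98]] 0.55
slot_block 0.68 [ 438.47 -330.37   14.  ] [[435.7312704237638, -295.2690357079123], [464.6859848474659, -354.5349928551839], [441.06783788802596, -365.37586884909496], [412.3948878657101, -306.31909419059724]]
large_carrier_mid 0.7 [497.2  -35.04  94.  ] [[528.4924973770699, -23.032662054542783], [528.5087286713712, -45.53984447885949], [465.89922859201386, -46.89034358765676], [465.8927019290645, -24.689715481990874]]
small_carrier_mid 0.55 [ 589.2  -132.42  180.  ] [[598.2500113977716, -108.77347838166708], [607.0221109255658, -150.77821244876878], [580.0852382058106, -155.931536346478], [571.4326411593322, -114.18037665812093]]
hook_stand 0.56 [ 639.18 -121.41   12.  ] [[710.0590917375079, -58.1159776318992], [732.8697712309161, -144.14661347317667], [567.5573967568266, -183.44543708569668], [546.2432653034558, -99.92091795182856]]
[[ 676.94  -92.62]
 [ 694.71 -154.63]
 [ 567.89 -181.99]
 [ 551.   -102.14]]
```

View pics/c1.png

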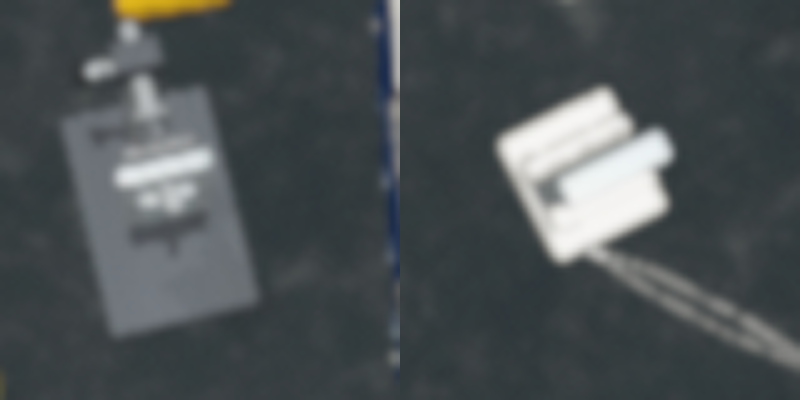

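Call:
play_rows(
  moves=[
    [1,[-0.54,-0.86,0],-0.503],
    [1,[-0.54,-0.86,0],-0.503],
    [1,[-0.54,-0.86,0],-0.503],
    [1,[-0.54,-0.86,0],-0.503],
    [1,[-0.54,-0.86,0],-0.503],
  ],
)

```text
t: 1.25
tool_pos: [197.8, 308.2, 231.5]
eef_rot: [[-1.0, 0.008, 0.001], [0.008, 1.0, -0.002], [-0.001, -0.002, -1.0]]
wrist_force: [-0.6, -0.1, 0.3]
gripper_width: 85.6
gripper_force: 0.0
```

Run:
```python
from h import *
import glob
o=manip.get_obs();print(o["tool_pos"],o["eef_rot"])
p=manip.get_image("wrist");print(np.array(p["tool_from_camera"]),p["vfov"])
p=manip.get_image("top")
f=lambda u,v:np.array([u/5+220,v/5+120])
g=lambda u,v:np.array([(u-400)/5+295,v/5+200])
F=atz(p,[f(62,120),f(205,88),f(258,298),f(112,338)],12);print(F[:,:2],F.mean(0))
d=(F[0]+F[1]-F[2]-F[3]);print("bar yaw",np.degrees(np.arctan2(d[1],d[0])),np.linalg.norm(d)/2)
B=atz(p,[g(497,140),g(610,88),g(668,210),g(560,262)],28);print(B[:,:2],B.mean(0))
d=B[3]+B[2]-B[0]-B[1];e=B[1]+B[2]-B[0]-B[3];print(np.degrees(np.arctan2(e[1],e[0])),np.degrees(np.arctan2(d[1],d[0])),np.linalg.norm(d)/2,np.linalg.norm(e)/2)
C=atz(p,[g(560,190),g(672,150)],94);print("carrier top",C)
print(atz(p,[f(120,178),f(212,155)],180),atz(p,[f(165,197)],179))
```

```text
[197.76 308.17 231.52] [[-1.    0.01  0.  ]
 [ 0.01  1.   -0.  ]
 [-0.   -0.   -1.  ]]
[[   0.     -0.96   -0.28   72.17]
 [   1.      0.     -0.     -0.1 ]
 [   0.     -0.28    0.96 -142.39]
 [   0.      0.      0.      1.  ]] 60.52427325039178
[[ 673.98  -71.26]
 [ 692.94 -151.8 ]
 [ 571.83 -180.91]
 [ 549.33 -100.51]] [ 622.02 -126.12   12.  ]
bar yaw 13.356845547259967 126.29529928407375
[[ 438.07 -292.53]
 [ 465.57 -353.56]
 [ 401.54 -381.33]
 [ 374.78 -323.53]] [ 419.99 -337.74   28.  ]
-65.45916087801497 -155.22184543311502 70.11869677755743 65.31865476718689
carrier top [[ 409.75 -311.74   94.  ]
 [ 429.15 -367.51   94.  ]]
[[ 593.9  -110.75  180.  ]
 [ 604.91 -153.02  180.  ]] [[ 585.19 -131.43  179.  ]]
```

Call:
play_rows(
  moves=[
    [1,[-0.08,-0.22,0],0],
    [1,[-0.16,-0.44,0],0],
    [1,[-0.24,-0.66,0],0],
    [1,[-0.32,-0.88,0],0],
  ],
)

```text
t: 1.75
tool_pos: [261.2, 135.9, 231.6]
eef_rot: [[-1.0, -0.002, 0.001], [-0.002, 1.0, 0.001], [-0.001, 0.001, -1.0]]
wrist_force: [1.4, 0.1, -0.6]
gripper_width: 85.4
gripper_force: 0.0
```

Call:
play_rows(
  moves=[
    [1,[-0.08,-0.22,0],0],
    [1,[-0.16,-0.44,0],0],
    [1,[-0.24,-0.66,0],0],
    [1,[-0.35,-0.88,0],0],
  ],
)

```text
t: 2.15
tool_pos: [331.3, -41.3, 231.9]
eef_rot: [[-1.0, 0.001, 0.002], [0.001, 1.0, 0.0], [-0.002, 0.0, -1.0]]
wrist_force: [0.8, 0.5, -0.1]
gripper_width: 85.2
gripper_force: 0.0
```

Call:
play_rows(
  moves=[
    [1,[-0.08,-0.22,0],0],
    [1,[-0.16,-0.44,0],0],
    [1,[-0.24,-0.66,0],0],
    [1,[-0.3,-0.88,0],0],
  ],
)

```text
t: 2.55
tool_pos: [391.7, -217.8, 230.9]
eef_rot: [[-1.0, 0.001, 0.001], [0.001, 1.0, 0.0], [-0.001, 0.0, -1.0]]
wrist_force: [1.5, 0.3, 0.7]
gripper_width: 85.4
gripper_force: 0.0
```

Call:
play_rows(
  moves=[
    [1,[-0.08,-0.22,0],-0.3],
    [1,[-0.12,-0.44,0.0],-0.5],
    [1,[-0.14,-0.64,0.1],-0.8],
    [1,[-0.14,-0.64,0.2],-0.8],
    [1,[-0.14,-0.64,0.2],-0.8],
    [1,[-0.14,-0.64,0.2],-0.8],
    [1,[-0.14,-0.64,0.2],-0.8],
  ],
)

```text
t: 3.25
tool_pos: [418.6, -343.7, 192.7]
eef_rot: [[-0.914, -0.406, 0.002], [-0.406, 0.914, -0.001], [-0.001, -0.002, -1.0]]
wrist_force: [0.6, -0.3, 0.6]
gripper_width: 85.8
gripper_force: 0.0
```

Run:
```python
from h import *
o=manip.get_obs();p=manip.get_image("wrist");save(p,"w1.png");print(o["t"],o["tool_pos"],o["eef_rot"],o["wrist_force"])
for n,z in (("slot_block",28),("large_carrier_mid",94)):
    for r in manip.trace(n,p)[:2]:
        m=r["mask"].astype(np.uint8); c=max(cv2.findContours(m,0,1)[0],key=cv2.contourArea)
        print(n,r["conf"],np.array(r["box"])); q=cv2.boxPoints(cv2.minAreaRect(c));print(q,atz(p,q,z,o))
```

```text
3.25 [ 418.57 -343.75  192.73] [[-0.91 -0.41  0.  ]
 [-0.41  0.91 -0.  ]
 [-0.   -0.   -1.  ]] [ 0.56 -0.33  0.63]
slot_block 0.73 [254.6 161.3  69.   48.7]
[[221.51 140.17]
 [286.8  136.91]
 [288.94 179.85]
 [223.66 183.12]] [[ 401.08 -384.87   28.  ]
 [ 373.58 -330.56   28.  ]
 [ 409.94 -310.95   28.  ]
 [ 438.52 -367.13   28.  ]]
large_carrier_mid 0.57 [259.4 190.4  69.1  37. ]
[[224. 170.]
 [295. 170.]
 [295. 208.]
 [224. 208.]] [[ 410.48 -371.95   94.  ]
 [ 388.82 -323.32   94.  ]
 [ 415.91 -310.13   94.  ]
 [ 438.31 -360.42   94.  ]]
```

View pics/w1.png

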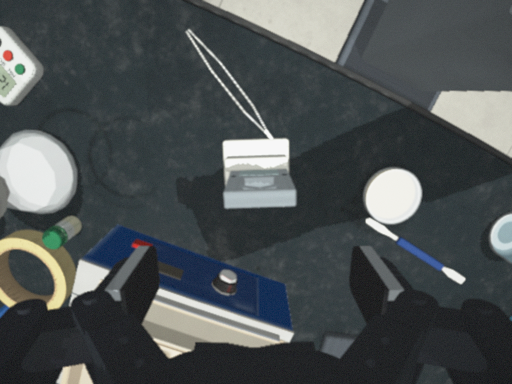

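The wrist view shows the carrier's top face spanning about (225..296, 190..208) in the white block, slightly rotated. The blue box and pen are clear of the descent.

Run:
```python
from h import *
i=cv2.imread("pics/w1.png");cv2.imwrite("pics/c2.png",cv2.resize(i[130:215,205:315],None,fx=7,fy=7,interpolation=2))
```

```text
(no output)
```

View pics/c2.png

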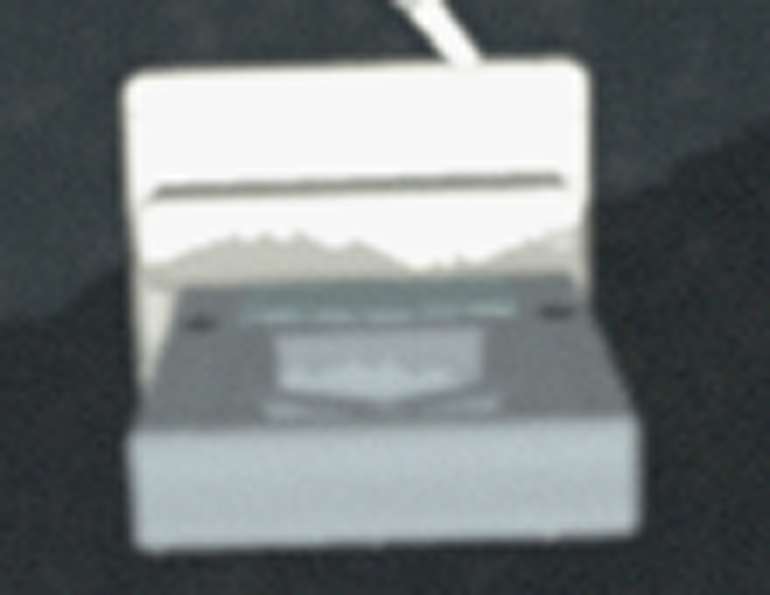

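The carrier's top face has crop corners (127,435), (638,417), (640,530) and (137,548).

Run:
```python
from h import *
o=manip.get_obs();p=manip.get_image("wrist")
q=np.array([[127,435],[638,417],[640,530],[137,548]])/7+[205,130]
C=atz(p,q,94,o);m=C.mean(0);e=C[1]+C[2]-C[0]-C[3];f=C[0]+C[1]-C[2]-C[3]
R=np.array(o["eef_rot"])
print(C[:,:2],m,np.linalg.norm(e)/2,np.linalg.norm(f)/2)
print("tool-frame offset",R.T@(m-o["tool_pos"]),"angle in tool of e",np.degrees(np.arctan2(*(R.T@e)[:2])))
```

```text
[[ 426.57 -366.34]
 [ 402.   -316.19]
 [ 413.6  -310.28]
 [ 438.2  -360.34]] [ 420.09 -338.29   94.  ] 55.811941792900264 13.057087971512484
tool-frame offset [-3.94  4.84 99.09] angle in tool of e 2.202095013883624
```

Call:
play_rows(
  moves=[
    [1,[-0.02,0.024,0.15],-0.073],
    [1,[-0.02,0.024,0.3],-0.073],
    [1,[-0.02,0.024,0.45],-0.073],
    [1,[-0.02,0.024,0.6],-0.073],
    [1,[-0.02,0.024,0.7],-0.073],
    [1,[-0.02,0.024,0.745],-0.073],
    [1,[-0.02,0.024,0.745],-0.073],
  ],
  grip_force=60,
)

```text
t: 4.15
tool_pos: [418.4, -337.4, 41.4]
eef_rot: [[-0.898, -0.439, -0.002], [-0.439, 0.898, 0.002], [0.001, 0.002, -1.0]]
wrist_force: [0.2, 0.3, 0.1]
gripper_width: 85.2
gripper_force: 0.0
```

Call:
play_rows(
  moves=[
    [-0.2,[0,0,0],0],
    [-0.2,[0,0,0],0],
    [-0.2,[0,0,0],0],
    [-0.2,[0,0,0],0],
    [-0.2,[0,0,0],0],
    [-0.2,[0,0,0],0],
    [-0.2,[0,0,0],0],
    [-0.2,[0,0,0],0],
  ],
)

```text
t: 4.95
tool_pos: [420.3, -339.6, 44.6]
eef_rot: [[-0.898, -0.439, 0.003], [-0.439, 0.898, -0.003], [-0.001, -0.004, -1.0]]
wrist_force: [0.5, 0.7, 6.7]
gripper_width: 55.4
gripper_force: 63.9
```

Call:
play_rows(
  moves=[
    [-0.2,[0,0,-0.05],0],
    [-0.2,[0,0,-0.15],0],
    [-0.2,[0,0,-0.35],0],
    [-0.2,[0,0,-0.6],0],
    [-0.2,[0,0,-0.85],0],
    [-0.2,[0,0,-1],0],
    [-0.2,[0,0,-1],0],
  ],
)

```text
t: 5.65
tool_pos: [420.9, -340.2, 249.1]
eef_rot: [[-0.898, -0.439, 0.008], [-0.439, 0.898, -0.008], [-0.003, -0.011, -1.0]]
wrist_force: [0.9, 0.7, -1.3]
gripper_width: 55.6
gripper_force: 63.9
```

Call:
play_rows(
  moves=[
    [-0.2,[-0.15,0.05,-0.08],0],
    [-0.2,[-0.35,0.13,-0.08],0],
    [-0.2,[-0.55,0.21,-0.08],0],
    [-0.2,[-0.69,0.26,-0.08],0],
    [-0.2,[-0.69,0.26,-0.08],0],
  ],
)

```text
t: 6.15
tool_pos: [521.6, -227.5, 256.0]
eef_rot: [[-0.896, -0.444, -0.002], [-0.444, 0.896, 0.003], [0.001, 0.004, -1.0]]
wrist_force: [-0.1, -0.7, -1.7]
gripper_width: 55.4
gripper_force: 64.0
```

Call:
play_rows(
  moves=[
    [-0.2,[-0.15,0.05,0],0.1],
    [-0.2,[-0.35,0.13,0],0.3],
    [-0.2,[-0.55,0.21,0],0.42],
    [-0.2,[-0.69,0.26,0],0.42],
    [-0.2,[-0.69,0.26,0],0.42],
    [-0.2,[-0.69,0.26,0],0.42],
  ],
)

```text
t: 6.75
tool_pos: [620.6, -123.7, 256.5]
eef_rot: [[-0.972, -0.233, -0.004], [-0.233, 0.972, -0.0], [0.004, 0.001, -1.0]]
wrist_force: [-0.7, 0.4, -2.0]
gripper_width: 55.2
gripper_force: 63.9
```

Run:
```python
from h import *
o=manip.get_obs();p=manip.get_image("wrist");save(p,"w2.png");print(o["t"],o["tool_pos"],o["eef_rot"],o["wrist_force"],o["gripper_width"])
for n in ("small_carrier_mid","large_carrier_mid","hook_stand"):
    for r in manip.trace(n,p)[:2]: print(n,r["conf"],np.array(r["box"]))
big=cv2.resize(cv2.imread("pics/w2.png"),(768,576),interpolation=2);cv2.imwrite("pics/c3.png",big)
print(proj(p,[[587,-133,179],[587,-133,165],[602,-131,180]],o))
```

```text
6.75 [ 620.64 -123.71  256.49] [[-0.97 -0.23 -0.  ]
 [-0.23  0.97 -0.  ]
 [ 0.    0.   -1.  ]] [-0.68  0.37 -2.05] 55.21528418049051
small_carrier_mid 0.83 [252.  165.5  64.6  27.6]
large_carrier_mid 0.9 [370.   75.5  55.7  65.5]
large_carrier_mid 0.57 [254.6 276.6 162.3 116.4]
hook_stand 0.84 [253.5 159.4  75.7 114.9]
[[252.08 154.07]
 [252.18 150.83]
 [249.82 176.13]]
```

View pics/c3.png

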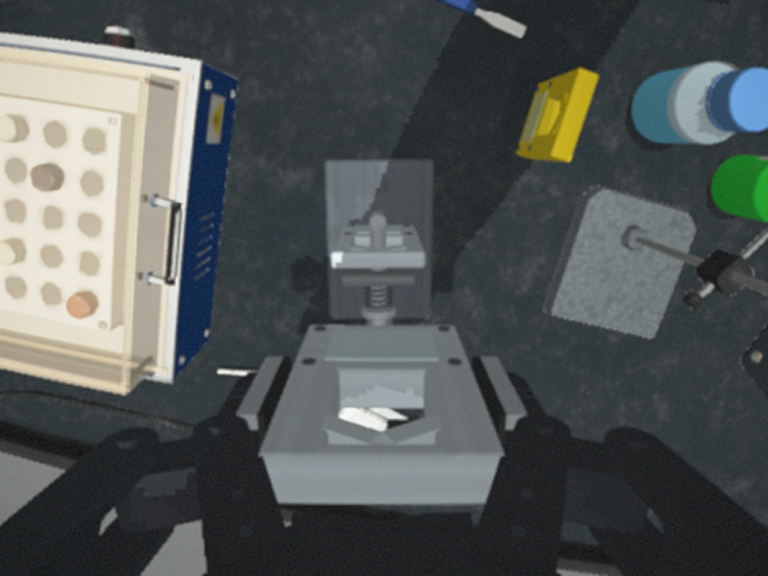

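The wrist view (×1.5) shows the tip at (378,218), the small carrier's top face at (330–425, 250–267), and the plate and spring behind. The held large carrier's top face is at (262–503, 453–503), and the hook is well aligned with the tool. I'll zoom in for sub-pixel numbers.

Run:
```python
from h import *
i=cv2.imread("pics/w2.png");cv2.imwrite("pics/c4.png",cv2.resize(i[135:215,205:300],None,fx=7,fy=7,interpolation=2))
```

```text
(no output)
```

View pics/c4.png

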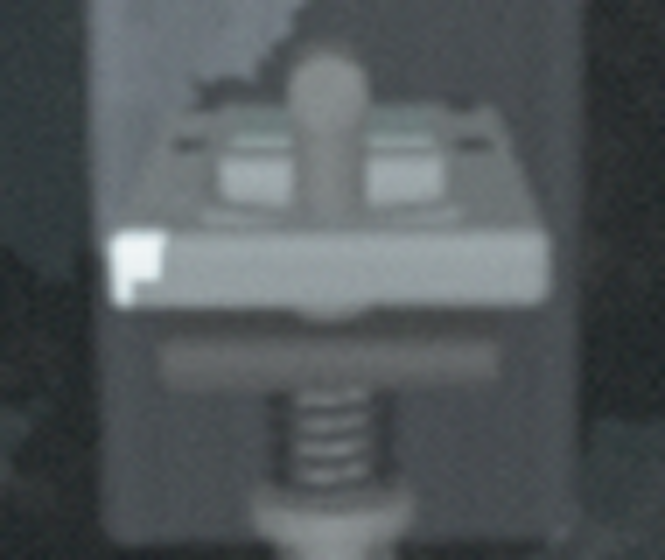

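Run:
```python
from h import *
from scipy.optimize import brentq
o=manip.get_obs();p=manip.get_image("wrist")
R=np.array(o["eef_rot"]);g=lambda a:np.array(a,float)/7+[205,135]
def w(a,z): q=atz(p,g(a),z,o);return np.linalg.norm(q[0]-q[1])
for n,a,W in (("front",[[109,234],[549,234]],44),("back",[[111,303],[548,303]],44),("tip",[[289,90],[369,90]],8),("plate",[[158,362],[498,362]],36)):
    z=brentq(lambda z:w(a,z)-W,50,300);q=atz(p,g(a),z,o).mean(0);print(n,z,q,R.T@(q-o["tool_pos"]))
T=lambda q:(R.T@(np.array(q)-o["tool_pos"]).T).T
for z in (175,180,185):print(z,T(atz(p,g([[109,234],[549,234],[548,303],[111,303]]),z,o)).round(1).tolist(),"tip",T(atz(p,g([[328,88]]),z-1,o)))
print("foot",T(atz(p,g([[88,0],[580,0],[575,500],[103,500]]),12,o)))
h=np.array([[262,455],[503,452],[493,502],[275,503]])/1.5
for dz in (46,50,54): print(dz,T(atz(p,h,o["tool_pos"][2]+dz,o)).round(1).tolist())
```

```text
front 175.2034490631122 [ 597.83 -131.69  175.2 ] [23.55 -1.36 83.05]
back 175.5237688195274 [ 604.65 -130.03  175.52] [16.52 -1.31 82.73]
tip 171.25910340010034 [ 584.35 -134.89  171.26] [37.39 -1.36 87.01]
plate 165.53944859335388 [ 613.36 -128.2   165.54] [ 7.62 -1.55 92.7 ]
175 [[23.5, -23.4, 83.3], [23.5, 20.7, 83.3], [16.4, 20.7, 83.2], [16.4, -23.4, 83.3]] tip [[38.01 -1.44 84.26]]
180 [[24.6, -22.9, 78.3], [24.6, 20.2, 78.3], [17.6, 20.3, 78.2], [17.6, -22.8, 78.3]] tip [[38.76 -1.4  79.27]]
185 [[25.7, -22.3, 73.3], [25.7, 19.8, 73.3], [18.9, 19.8, 73.3], [18.9, -22.3, 73.3]] tip [[39.52 -1.37 74.27]]
foot [[ 28.52 -42.87 246.26]
 [ 28.53  39.76 246.26]
 [-60.    41.32 246.19]
 [-60.03 -42.81 246.2 ]]
46 [[4.0, -27.3, -46.0], [4.8, 28.1, -46.0], [-9.4, 27.0, -46.0], [-9.7, -25.3, -46.0]]
50 [[6.8, -26.1, -50.0], [7.6, 27.0, -50.0], [-6.0, 25.9, -50.0], [-6.3, -24.2, -50.0]]
54 [[9.6, -25.0, -54.0], [10.4, 25.8, -54.0], [-2.6, 24.7, -54.0], [-2.9, -23.2, -54.0]]
```

Call:
play_rows(
  moves=[
    [-0.2,[0.15,-0.009,0],0],
    [-0.2,[0.33,-0.009,0],0],
    [-0.2,[0.33,-0.009,0],0],
    [-0.2,[0.33,-0.009,0.2],0],
    [-0.2,[0.33,-0.009,0.4],0],
    [-0.2,[0.33,-0.009,0.56],0],
    [-0.2,[0.33,-0.009,0.56],0],
    [-0.2,[0.33,-0.009,0.56],0],
  ],
)

```text
t: 7.8
tool_pos: [557.3, -141.0, 146.6]
eef_rot: [[-0.973, -0.232, -0.001], [-0.232, 0.973, 0.0], [0.0, 0.0, -1.0]]
wrist_force: [0.4, -0.4, -0.9]
gripper_width: 55.0
gripper_force: 63.9
```

Run:
```python
from h import *
o=manip.get_obs();print(o["t"],o["tool_pos"],o["eef_rot"],o["wrist_force"])
p=manip.get_image("scene");q=manip.get_image("wrist")
a=cv2.resize(p["image"][140:240,230:330],(400,400),interpolation=2)
b=cv2.resize(q["image"][150:384,140:374],(400,400),interpolation=2)
cv2.imwrite("pics/c5.png",np.hstack([a,b])[:,:,::-1])
for n in ("small_carrier_mid","large_carrier_mid"):
    for r in manip.trace(n,p)[:2]: print(n,r["conf"],np.array(r["box"]))
u=np.array([-.973,-.231,0]);tip=np.array([584.5,-134.8,0])
for bar in (160,163,166,170):print(bar,proj(p,[tip+[0,0,bar+14],tip-13.7*u+[0,0,bar+14.6]]).round(1).tolist())
print(proj(p,[o["tool_pos"]+np.array([0,0,50])]))
```

```text
7.8 [ 557.31 -141.02  146.61] [[-0.97 -0.23 -0.  ]
 [-0.23  0.97  0.  ]
 [ 0.    0.   -1.  ]] [ 0.4  -0.36 -0.92]
small_carrier_mid 0.65 [279.4 188.4   8.4  23.7]
large_carrier_mid 0.94 [226.8 209.2  17.9  30. ]
large_carrier_mid 0.74 [266.4 183.4  20.9  32.8]
160 [[273.3, 173.4], [276.2, 171.9]]
163 [[273.3, 172.4], [276.2, 170.9]]
166 [[273.4, 171.4], [276.3, 169.9]]
170 [[273.4, 170.1], [276.3, 168.6]]
[[267.5  168.54]]
```

View pics/c5.png

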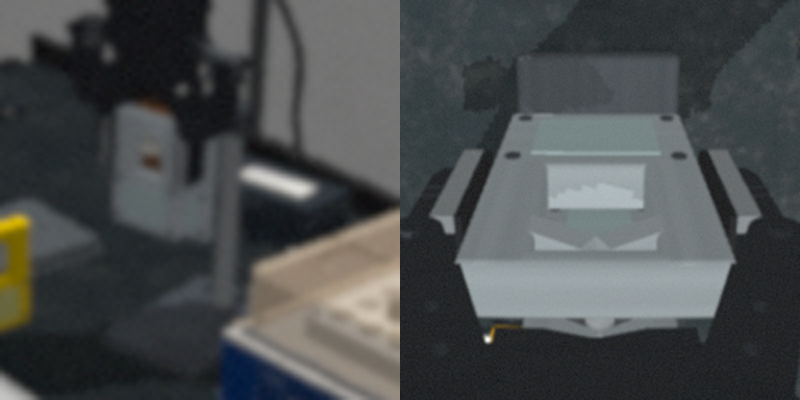

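The right half (wrist) shows the tip's top just peeking over the carrier's upper edge at about (600,322), laterally centred. One close crop will let me triangulate the tip height.

Run:
```python
from h import *
q=manip.get_image("wrist");save(q,"w3.png")
cv2.imwrite("pics/c6.png",cv2.resize(q["image"][325:361,225:290],None,fx=12,fy=12,interpolation=2)[:,:,::-1])
```

```text
(no output)
```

View pics/c6.png

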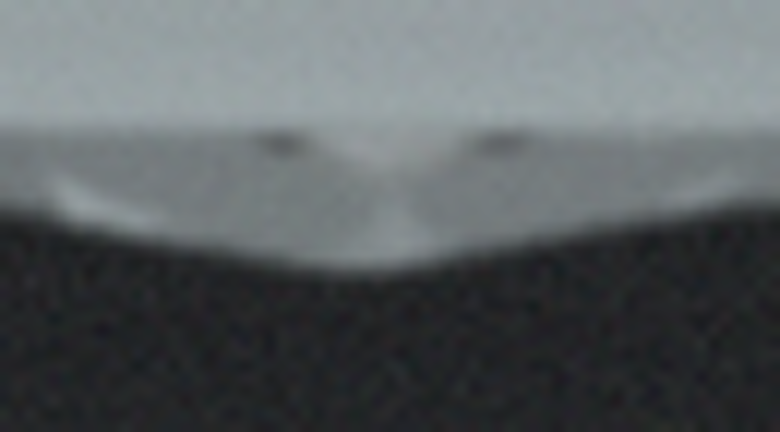

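Run:
```python
from h import *
o=manip.get_obs();p=manip.get_image("wrist");print(o["tool_pos"])
o2=dict(tool_pos=np.array([620.64,-123.71,256.49]),eef_rot=np.array([[-.972,-.233,-.004],[-.233,.972,0],[.004,.001,-1]]))
c1,d1=ray(p,[[257.3,339.3]],o);c2,d2=ray(p,[[251.9,153.2]],o2)
A=np.c_[d1[0],-d2[0]];s=np.linalg.lstsq(A,c2-c1,rcond=None)[0]
a=c1+s[0]*d1[0];b=c2+s[1]*d2[0];print(a,b)
R=np.array(o["eef_rot"]);m=(a+b)/2;print("tool",R.T@(m-o["tool_pos"]))
h=(np.array([[0,128],[779,128]])/12+[225,325]);print(R.T@(atz(p,h,o["tool_pos"][2]+50,o)-o["tool_pos"]).T)
```

```text
[ 559.36 -141.49  149.33]
[ 587.15 -133.17  174.71] [ 587.13 -133.1   174.71]
tool [-29.07   1.6  -25.26]
[[ -6.23  -6.18]
 [ -9.84  12.46]
 [-49.94 -50.01]]
```

Call:
play_rows(
  moves=[
    [-0.2,[0,0.005,0.02],0],
    [-0.2,[0,0.005,0.02],0],
    [-0.2,[-0.03,0.005,0.02],0],
    [-0.2,[-0.06,0.005,0.02],0],
    [-0.2,[-0.09,0.005,0.02],0],
    [-0.2,[-0.12,0.005,0.02],0],
    [-0.2,[-0.145,0.005,0.02],0],
    [-0.2,[-0.145,0.005,0.02],0],
    [-0.2,[-0.145,0.005,0.02],0],
  ],
)

```text
t: 9.0
tool_pos: [585.6, -133.0, 142.2]
eef_rot: [[-0.973, -0.233, -0.001], [-0.233, 0.973, 0.0], [0.0, 0.0, -1.0]]
wrist_force: [-0.5, 0.3, -1.6]
gripper_width: 55.4
gripper_force: 63.9
```

```bash
cat > s.py <<'E'
from h import *
# average several readings over ~0.2 s
P=[];F=[]
for k in range(4):
    o=manip.get_obs();P.append(o["tool_pos"]);F.append(o["wrist_force"]);manip.get_image("top")
R=np.array(o["eef_rot"]);F=np.array(F)
print(o["t"],np.mean(P,0),"F tool",R.T@F.mean(0),"std",F.std(0),o["wrist_torque"])
E
python3 s.py
```

```text
9.15 [ 585.44 -133.05  142.25] F tool [ 0.62 -0.2   1.5 ] std [0.31 0.4  0.26] [-0.02 -0.02 -0.05]
```

Call:
play_rows(
  moves=[
    [-0.2,[-0.004,0,0],0],
    [-0.2,[-0.008,0,0],0],
    [-0.2,[-0.012,0,0],0],
    [-0.2,[-0.016,0,0],0],
    [-0.2,[-0.02,0,0],0],
    [-0.2,[-0.0225,0,0],0],
    [-0.2,[-0.025,0,0],0],
    [-0.2,[-0.025,0,0],0],
  ],
)

```text
t: 10.0
tool_pos: [590.4, -131.9, 142.3]
eef_rot: [[-0.973, -0.233, -0.0], [-0.233, 0.973, -0.0], [0.0, -0.0, -1.0]]
wrist_force: [-0.9, -0.7, -0.4]
gripper_width: 54.9
gripper_force: 63.9
```

```bash
python3 s.py
```

```text
10.15 [ 590.38 -131.89  142.29] F tool [ 0.95 -0.26  0.97] std [0.24 0.52 0.36] [-0.02  0.1   0.08]
```

Call:
play_rows(
  moves=[
    [-0.2,[-0.0025,0,0],0],
    [-0.2,[-0.005,0,0],0],
    [-0.2,[-0.0075,0,0],0],
    [-0.2,[-0.0075,0,0],0],
  ],
)

```text
t: 10.6
tool_pos: [592.0, -131.5, 142.3]
eef_rot: [[-0.973, -0.233, 0.0], [-0.233, 0.973, 0.0], [-0.0, 0.0, -1.0]]
wrist_force: [-0.5, 0.8, -1.1]
gripper_width: 55.5
gripper_force: 63.9
```

Call:
play_rows(
  moves=[
    [-0.2,[-0.0025,0,0],0],
    [-0.2,[-0.005,0,0],0],
    [-0.2,[-0.005,0,0],0],
  ],
)

```text
t: 10.9
tool_pos: [592.8, -131.3, 142.3]
eef_rot: [[-0.973, -0.233, -0.0], [-0.233, 0.973, -0.0], [0.0, 0.0, -1.0]]
wrist_force: [-1.4, -0.2, -0.6]
gripper_width: 55.4
gripper_force: 63.9
```

Call:
play_rows(
  moves=[
    [-0.2,[-0.0025,0,0],0],
    [-0.2,[-0.005,0,0],0],
    [-0.2,[-0.005,0,0],0],
  ],
)

```text
t: 11.2
tool_pos: [593.1, -131.2, 142.3]
eef_rot: [[-0.973, -0.232, -0.002], [-0.232, 0.973, -0.0], [0.002, 0.0, -1.0]]
wrist_force: [-5.0, -1.4, 0.2]
gripper_width: 55.3
gripper_force: 64.0
```

```bash
python3 s.py
```

```text
11.35 [ 593.12 -131.22  142.27] F tool [ 4.72  0.22 -0.31] std [0.57 0.42 0.42] [-0.07  0.91 -0.  ]
```

Call:
play_rows(
  moves=[
    [-0.2,[-0.0025,0,0],0],
    [-0.2,[-0.004,0,0],0],
    [-0.2,[-0.004,0,0],0],
  ],
)

```text
t: 11.7
tool_pos: [593.4, -131.1, 142.3]
eef_rot: [[-0.973, -0.232, -0.002], [-0.232, 0.973, -0.001], [0.003, 0.0, -1.0]]
wrist_force: [-6.2, -2.1, 1.3]
gripper_width: 55.6
gripper_force: 64.1
```

```bash
python3 s.py
```

```text
11.85 [ 593.42 -131.14  142.27] F tool [ 6.48  0.18 -1.26] std [0.12 0.49 0.31] [-0.19  1.21  0.14]
```

Call:
play_rows(
  moves=[
    [-0.2,[-0.003,0,0],0],
    [-0.2,[-0.006,0,0],0],
    [-0.2,[-0.006,0,0],0],
  ],
)

```text
t: 12.2
tool_pos: [593.7, -131.1, 142.3]
eef_rot: [[-0.973, -0.232, -0.004], [-0.232, 0.973, -0.001], [0.004, 0.0, -1.0]]
wrist_force: [-8.8, -1.6, 2.3]
gripper_width: 55.5
gripper_force: 64.2
```

```bash
python3 s.py
```

```text
12.35 [ 593.73 -131.07  142.3 ] F tool [ 9.1   0.64 -2.11] std [0.34 0.26 0.3 ] [-0.29  1.66  0.14]
```

Call:
play_rows(
  moves=[
    [-0.2,[-0.003,0,0],0],
    [-0.2,[-0.005,0,0],0],
    [-0.2,[-0.005,0,0],0],
  ],
)

```text
t: 12.7
tool_pos: [593.9, -131.0, 142.3]
eef_rot: [[-0.973, -0.232, -0.006], [-0.232, 0.973, -0.001], [0.006, 0.0, -1.0]]
wrist_force: [-10.5, -1.6, 2.4]
gripper_width: 55.3
gripper_force: 64.2
```

```bash
python3 s.py
```

```text
12.85 [ 593.91 -131.02  142.31] F tool [10.82  0.53 -3.1 ] std [0.21 0.43 0.67] [-0.35  2.02  0.1 ]
```

Call:
play_rows(
  moves=[
    [-0.2,[0,0,0.005],0],
    [-0.2,[0,0,0.01],0],
    [-0.2,[0,0,0.015],0],
    [-0.2,[0,0,0.02],0],
    [-0.2,[0,0,0.02],0],
  ],
)

```text
t: 13.4
tool_pos: [593.9, -131.1, 138.2]
eef_rot: [[-0.973, -0.232, -0.006], [-0.232, 0.973, -0.001], [0.006, -0.0, -1.0]]
wrist_force: [-10.2, -2.5, 3.3]
gripper_width: 54.9
gripper_force: 64.4
```

```bash
python3 s.py
```

```text
13.55 [ 593.87 -131.08  138.23] F tool [10.71  0.02 -3.  ] std [0.41 0.43 0.4 ] [-0.42  1.97  0.19]
```

Call:
play_rows(
  moves=[
    [-0.2,[0,0,0.005],0],
    [-0.2,[0,0,0.01],0],
    [-0.2,[0,0,0.015],0],
    [-0.2,[0,0,0.015],0],
  ],
)

```text
t: 14.0
tool_pos: [593.9, -131.1, 135.3]
eef_rot: [[-0.973, -0.232, -0.006], [-0.232, 0.973, -0.001], [0.006, -0.0, -1.0]]
wrist_force: [-11.1, -2.1, 2.4]
gripper_width: 55.3
gripper_force: 64.4
```

Call:
play_rows(
  moves=[
    [-0.2,[0,0,0.005],0],
    [-0.2,[0,0,0.01],0],
    [-0.2,[0,0,0.01],0],
  ],
)

```text
t: 14.3
tool_pos: [593.9, -131.1, 133.3]
eef_rot: [[-0.973, -0.232, -0.006], [-0.232, 0.973, -0.001], [0.006, -0.0, -1.0]]
wrist_force: [-11.1, -2.1, 3.4]
gripper_width: 55.4
gripper_force: 64.4
```

Call:
play_rows(
  moves=[
    [-0.2,[0,0,0.005],0],
    [-0.2,[0,0,0.01],0],
    [-0.2,[0,0,0.01],0],
  ],
)

```text
t: 14.6
tool_pos: [593.8, -131.0, 131.3]
eef_rot: [[-0.973, -0.232, -0.006], [-0.232, 0.973, -0.001], [0.006, 0.0, -1.0]]
wrist_force: [-11.0, -1.9, 3.8]
gripper_width: 55.1
gripper_force: 64.4
```

Call:
play_rows(
  moves=[
    [-0.2,[0,0,0.005],0],
    [-0.2,[0,0,0.01],0],
    [-0.2,[0,0,0.01],0],
  ],
)

```text
t: 14.9
tool_pos: [593.9, -131.0, 129.3]
eef_rot: [[-0.973, -0.232, -0.006], [-0.232, 0.973, -0.001], [0.006, 0.0, -1.0]]
wrist_force: [-10.7, -2.0, 3.3]
gripper_width: 55.3
gripper_force: 64.4
```

Call:
play_rows(
  moves=[
    [-0.2,[0,0,0.005],0],
    [-0.2,[0,0,0.01],0],
    [-0.2,[0,0,0.01],0],
  ],
)

```text
t: 15.2
tool_pos: [593.8, -131.0, 127.3]
eef_rot: [[-0.973, -0.232, -0.006], [-0.232, 0.973, -0.001], [0.006, 0.0, -1.0]]
wrist_force: [-9.8, -2.3, 3.0]
gripper_width: 55.5
gripper_force: 64.4
```

Call:
play_rows(
  moves=[
    [-0.2,[0,0,0.005],0],
    [-0.2,[0,0,0.005],0],
  ],
)

```text
t: 15.4
tool_pos: [593.9, -131.0, 126.4]
eef_rot: [[-0.973, -0.232, -0.006], [-0.232, 0.973, -0.001], [0.006, 0.0, -1.0]]
wrist_force: [-10.4, -2.3, 4.3]
gripper_width: 55.3
gripper_force: 64.4
```

Call:
play_rows(
  moves=[
    [-0.2,[0,0,0.005],0],
    [-0.2,[0,0,0.005],0],
  ],
)

```text
t: 15.6
tool_pos: [593.9, -131.1, 126.0]
eef_rot: [[-0.973, -0.232, -0.005], [-0.232, 0.973, -0.002], [0.006, -0.0, -1.0]]
wrist_force: [-12.6, -1.7, 5.7]
gripper_width: 55.2
gripper_force: 64.9
```

Call:
play_rows(
  moves=[
    [-0.2,[0,0,0.005],0],
    [-0.2,[0,0,0.005],0],
  ],
)

```text
t: 15.8
tool_pos: [594.0, -131.1, 126.0]
eef_rot: [[-0.973, -0.232, -0.005], [-0.232, 0.973, -0.002], [0.005, -0.001, -1.0]]
wrist_force: [-12.8, -1.6, 7.8]
gripper_width: 55.1
gripper_force: 65.1
```

```bash
python3 s.py
```

```text
15.95 [ 593.98 -131.06  125.98] F tool [12.68  1.18 -7.41] std [0.26 0.6  0.33] [-0.24  2.32  0.16]
```

Call:
play_rows(
  moves=[
    [-0.2,[0.005,0,-0.004],0],
    [-0.2,[0.01,0,-0.007],0],
    [-0.2,[0.0125,0,-0.007],0],
    [-0.2,[0.0125,0,-0.007],0],
  ],
)

```text
t: 16.4
tool_pos: [593.7, -131.1, 126.0]
eef_rot: [[-0.973, -0.233, -0.001], [-0.233, 0.973, -0.0], [0.001, -0.0, -1.0]]
wrist_force: [-4.9, -0.7, 1.4]
gripper_width: 55.1
gripper_force: 64.2
```

```bash
python3 s.py
python3 - <<'E'
from h import *
q=manip.get_image("wrist");s=manip.get_image("scene")
b=cv2.resize(q["image"][150:384,140:374],(400,400),interpolation=2);a=cv2.resize(s["image"][150:220,245:315],(400,400),interpolation=2)
cv2.imwrite("pics/c7.png",np.hstack([a,b])[:,:,::-1])
E
```

```text
16.55 [ 593.68 -131.14  126.  ] F tool [ 5.66  0.24 -1.05] std [0.58 0.28 0.53] [-0.19  1.09  0.15]
```

Call:
play_rows(
  moves=[
    [-0.2,[0.006,0,0],0],
    [-0.2,[0.006,0,0],0],
    [-0.1,[0.006,0,0],0],
    [1,[0.006,0,0],0],
    [1,[0.006,0,0],0],
    [1,[0.006,0,0],0],
    [1,[0.006,0,0],0],
    [1,[0.006,0,0],0],
    [1,[0.006,0,0],0],
  ],
  grip_force=20,
)

```text
t: 17.6
tool_pos: [593.3, -131.2, 125.7]
eef_rot: [[-0.973, -0.233, 0.0], [-0.233, 0.973, -0.0], [-0.0, -0.0, -1.0]]
wrist_force: [0.3, -0.2, 0.2]
gripper_width: 85.3
gripper_force: 0.0
```

Call:
play_rows(
  moves=[
    [1,[0,0,-0.1],0],
    [1,[0,0,-0.25],0],
    [1,[0,0,-0.5],0],
    [1,[0,0,-0.6],0],
    [1,[-0.15,0,-0.65],0],
    [1,[-0.15,0,-0.65],0],
    [1,[-0.15,0,-0.65],0],
  ],
)

```text
t: 18.3
tool_pos: [622.5, -124.2, 255.0]
eef_rot: [[-0.972, -0.233, -0.001], [-0.233, 0.972, 0.0], [0.001, 0.0, -1.0]]
wrist_force: [-0.2, -0.3, -0.7]
gripper_width: 85.5
gripper_force: 0.0
```

Run:
```python
from h import *
o=manip.get_obs();q=manip.get_image("wrist");s=manip.get_image("scene");print(o["t"],o["tool_pos"],o["gripper_width"],o["wrist_force"])
b=cv2.resize(q["image"][60:260,156:356],(400,400),interpolation=2);a=cv2.resize(s["image"][150:220,245:315],(400,400),interpolation=2)
cv2.imwrite("pics/c8.png",np.hstack([a,b])[:,:,::-1])
```

```text
18.3 [ 622.47 -124.2   255.03] 85.49060670668592 [-0.24 -0.28 -0.75]
```

View pics/c8.png

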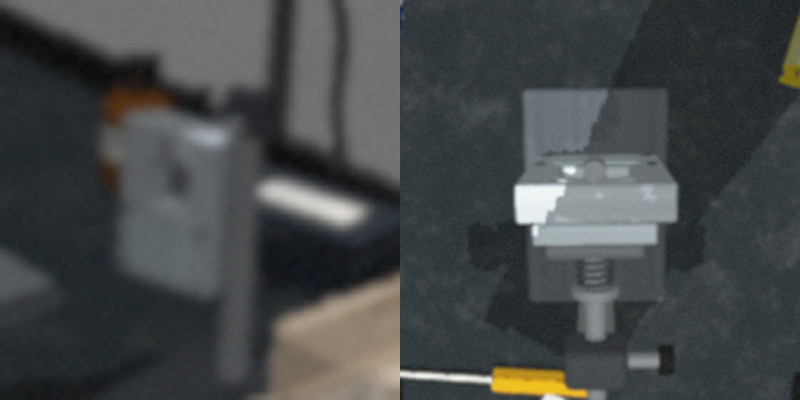

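The crop shows the large carrier hanging behind the tip, flush with the small one, level and centred (596 against 595.5). The gripper is clear of both, so I'm handing the job in.

```bash
python3 -c "
from rig import manip
print(manip.sign_off())"
```

```text
the job is handed in; nothing more can be done
None
```

I handed the job in at about 18 s of the 53 s allowed. The large carrier was hanging on the bar behind the tip, directly in front of the small one, with the gripper open and clear. The peak push I read at the wrist was about 13 N; sign-off returned no verdict.

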